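# Load a chip tube into the tube feeder and set its feed lever

## Task

Load the tube feeder: slide the long grey chip tube from the bench into the feeder's rectangular sleeve, fully home against the end stop. Then swing the feed lever round until it points at the small index slider on the rim of its quadrant, let go and leave both there. Do not shift the index or disturb the other things on the bench.

Things in the scene. Friction and masses are not known exactly. Their poses are not given: they have to be found in the camera images.
- ic_tube: straight grey plastic tube of chips, lying flat on the bench left of the empty black board rack; 12 mm wide (x), 204 mm long (y), 8 mm high (z), about 30 g, stiff; origin at the centre of its underside, its y axis along the tube; either end may go in first
- feeder: tube feeder: a grey painted housing fixed to the bench right of the rack, spanning x -95..+85, y -75..+75 mm about its origin (on the bench), top at z = 35 mm. Along its far (+x) side lies the aluminium sleeve, parallel to the feeder's y axis; on the near side the quadrant with lever and index, pivot at x +20, y 0 mm
- sleeve_mouth (a point): centre of the sleeve's mouth on its floor (feeder x +60, y +60, z +45 mm); the tube enters along the feeder's -y. Bore 15 mm wide, 11 mm high, 120 mm deep to a closed end stop at y -60; flared lips reach 14 mm out beyond the mouth. Outside it is 26 mm wide, its top 59 mm above the bench
- tube_home (a point): where the tube's origin lies when it is fully home (feeder frame x +60, y +42, z +45 mm); 84 mm of the tube then still stand out of the mouth
- feed_lever (a joint): angle of the feed lever (rad), 0 to 1.7, growing anticlockwise seen from above. The lever swings level about an upright pivot at feeder x +20, y 0 mm. At 0 it lies at the left (+y) end of the quadrant, at 0.85 it points along the feeder's -x (towards the robot). It is a steel bar with a nose at its end, and stays where it is left (about 2 N at the knob moves it)
- lever_knob (a point): centre of the top of the lever's upright black knob, 92 mm above the bench, 72 mm from the pivot; the knob is round, 22 mm across, and reaches 34 mm down from here; the x axis of this frame points from the pivot out along the lever
- rate_index (a joint): angle of the index slider (rad), same zero, pivot and sense as feed_lever: the lever points at the index when both read the same. It is clamped and is not to be moved
- index_tip (a point): inner tip of the index, a small brass slider 22 mm wide clamped on the rim of the quadrant, its arrow pointing to the pivot; 92 mm from the pivot and 44 mm above the bench; the slider reaches out to 111 mm from the pivot, its top 50 mm above the bench; the x axis of this frame points outwards from the pivot
- marker: marker pen, 132 mm long, lying left of the tube: bystander
- tweezers: steel tweezers, 119 mm long, lying inside the rack: bystander
- heat_sink: small finned heat sink, 30 x 34 x 15 mm, inside the rack: bystander
- relay: black relay block, 26 x 46 x 16 mm, between the rack and the parts box, beyond the feeder: bystander
- tape_roll: tape roll, 54 mm across, 18 mm high, lying at the left: bystander

How it is judged (in metres and radians):
On the way, in this order (a step that is already met when the one before it is completed fails the run):
1. the tube is fully home in the sleeve, before the lever is set to the index (distance between ic_tube and tube_home below 0.007 m and angle between the y axis of ic_tube and the y axis of feeder, either way round below 0.06 rad), for 0.2 s.
2. the lever points at the index (angle between the x axis of lever_knob and the x axis of index_tip, either way round below 0.08 rad and velocity of joint feed_lever between -0.05 and 0.05 rad/s), for 0.2 s.
At the end, for the whole second after the job is handed in: The tube lies in the sleeve, its origin within 7 mm of tube_home and parallel to the sleeve within 0.06 rad, at rest; the lever stands within 0.08 rad (4.6 degrees) of the index and is still (all of step 1 and all of step 2 and linear speed of ic_tube below 0.02 m/s); the robot touches nothing.
It fails at once if the index is shifted by more than 5 mm (distance of index_tip from where it was at the start of the episode above 0.005 m).
It fails at once if a bystander (marker, tweezers, heat sink, relay, tape roll) is moved by more than 30 mm (distance of any of marker, tweezers, heat_sink, relay, tape_roll from where it was at the start of the episode above 0.03 m).
It also fails if it takes over 61 s, if anything falls off the work surface, if the arm or the gripper's body presses on something with over 40 N, if the wrist force passes 120 N, or if a joint passes its speed limit or range.

## Robot

A 7-joint arm with a two-finger parallel gripper is mounted at the origin on a cart in front of the work surface, level with it; the furniture and walls round the work are solid. World frame = base frame: x ahead of the robot, y to its left, z up, the work surface at z = 0. Lengths are in m, angles in degrees, forces in N, time in s.
With the tool pointing down it reaches from about 0.425 to 0.875 m from the base axis. Payload 4.7 kg.
Tool frame: the origin (TCP) lies on the centre line of the jaws, within the pads' length; the fingertips stand ahead of it and the grasp point (between the pads) lies 2 mm behind it (env.tip_reach is the x of the fingertips in the tool frame, in m); x points along the fingers, z is the direction in which the jaws open and shut, and the axes are right-handed (so a half turn about x gives the same grasp; the last joint's range is limited). The gripper opens to 87 mm and grips with 3 to 60 N. Pads are 19 mm wide; open, the fingers measure 117 mm over their backs; the gripper's body (75 mm by 190 mm) begins 51 mm behind the grasp point.
Start: joints at [64.005, 18.392, -4.016, 83.108, 1.295, 78.541, -3.26], TCP at [0.293, -0.58, 0.24] pointing down, gripper open.
Joint ranges: [-163.93, 163.93], [-17.29, 119.83], [-79.2, 71.16], [3.27, 140.29], [-89.18, 269.18], [5.43, 117.66], [-154.24, 154.24]. Speed limits (degrees/s): [147.25, 147.25, 180, 180, 180, 180, 180].

## Interface

Orientations are given as [roll, pitch, yaw] about the fixed x, y, z axes, in that order (R = Rz(yaw) Ry(pitch) Rx(roll)).
In Python, from cell import telemetry, optics, env, models gives the robot as it stands.
- The arm moves only by the shell command python3 -m pendant 'ROWS' [FORCE]. ROWS is JSON, a list of rows, each a list of 3 entries, a list of its own where there are three numbers: the finger opening in mm, from 0 to 87, then the shift along the tool's x, y, z in mm, then the turn, a rotation vector about the tool's x, y, z in rad. A call has 1 to 10 rows; each row is the pose to reach, as a shift and turn from the pose commanded when the call began, along the tool's axes at that moment; what a row does not reach only later rows make up. A row lasts 1/12 s, in which the tool goes at most 41.7 mm and 7.16 degrees, less where a joint would pass 70% of its speed; a pose out of reach is approached as far as the arm can. A call with a gripper value outside its range is refused whole. The fingers move at their own pace and stop on an object; FORCE is the grip in N (left out, the last holds). Time passes only in rows, so rows that repeat a pose let the fingers close. It gives the time, the measured TCP pose, the force and the opening at its end, in the units of the state.
- telemetry.get_obs(): the state, without advancing time (a new reading comes with each control period).
- optics.read_camera(name): name is "scene" or "top"; returns a dict with "image" (384x512x3 uint8, blue, green, red), "range_z" (384x512 float32, m along the optical axis (not along the pixel's ray), 0 where there is no reading), "fx", "fy", "cx", "cy" (pixels), "cam_to_world" (4x4, takes a point from camera to world coordinates). Camera axes: x right, y up, looking along -z (the intrinsics and any distortion apply to the point x, -y, -z); pixel columns grow to the right and rows downward; lengths in m; the calibration is good to about 2 mm. A picture is of the moment at which its call begins.
- env.sign_off(): hands the job in, once; it reports no verdict.
Trained networks look in the newest picture that a camera, given by its name, has taken for a name from the list of things; names that differ only in an ending like _2 or _b are one class to them, and where a whole thing is asked for, a point or a joint stands for the part that bears it (a point fixed in the world has none). Each returns a list of dicts, best first, with "confidence" (0 to 1); they miss things now and then, are a little off and sometimes report something else, mostly with a low value. They report only what shows in the picture. A call takes as long as a camera call.
- models.masks_of(camera, label): "pixels" (384x512 bool, what is visible of it) and "extent" ([left, top, right, bottom] as shares, 0 to 1, of the picture: columns of its width, rows of its height, round what is visible of it).
- models.landmark_of(camera, label): "centre" ([row, column] as shares, 0 to 1, of the picture: columns of its width, rows of its height: a listed point, or the origin of a listed thing).
The state is a dict: "time_s": time; "qpos": joint angles; "joint_velocities": joint speeds; "effort": joint torques, N m; "tool_pos": TCP position; "tool_rot": TCP orientation; "force": force on the tool from outside, world axes, zero at the start; "wrist_torque": the same for the moment, N m; "grip_width": finger opening in m.
Only numpy, scipy, OpenCV 4.12 (cv2) and the standard library are available. Lean on these libraries where they do the work, as an engineer would, in place of code of your own. Each camera call takes 0.05 s, during which the arm holds its last target.

## Working session

There is one attempt and no reset: what is moved stays moved. The work goes in short steps, Python scripts to look and compute and a shell command to move; the robot and the scene stay as the last step left them, time stands still between calls to the robot, and variables do not carry over. Pictures are saved under pics/ and viewed, and the job is handed in when it is done.

```bash
ls; mkdir -p pics; cat > h.py <<'E'
import numpy as np, cv2
from cell import telemetry, optics, env, models
def cam(n):
    c=optics.read_camera(n); return c
def w(c,u,v,z=None):
    # pixel -> world; z=None: depth; else intersect plane z
    T=np.array(c["cam_to_world"])
    d=np.array([(u-c["cx"])/c["fx"],-(v-c["cy"])/c["fy"],-1.0])
    if z is None:
        r=c["range_z"][int(round(v)),int(round(u))]; return (T@np.r_[d*r,1])[:3]
    D=T[:3,:3]@d; return T[:3,3]+D*(z-T[2,3])/D[2]
def allw(c):
    vv,uu=np.mgrid[0:384,0:512]; r=c["range_z"]
    P=np.stack([(uu-c["cx"])/c["fx"]*r,-(vv-c["cy"])/c["fy"]*r,-r,np.ones_like(r)],-1)
    return (P@np.array(c["cam_to_world"]).T)[...,:3]
E
python3 - <<'E'
from h import *
print(telemetry.get_obs(), env.tip_reach)
for n in("scene","top"):
    c=cam(n); print(n,{k:v for k,v in c.items() if k not in("image","range_z")}); cv2.imwrite(f"pics/{n}0.png",c["image"])
    for l in ["ic_tube","sleeve_mouth","tube_home","feeder","lever_knob","index_tip"]:
        for m in models.landmark_of(n,l)[:2]: print(l,round(m["confidence"],2),np.array(m["centre"])*[384,512])
E
```

```text
pics
{'time_s': 0.0, 'qpos': array([64.00589491, 18.43739248, -4.01701258, 83.17568337,  1.29427533,
       78.53746021, -3.25936879]), 'joint_velocities': array([-0.12583304,  0.00203304,  0.0814244 , -0.07303997, -0.0973938 ,
        0.04331577, -0.00858519]), 'effort': array([ 1.97641348e-04, -4.91286671e+01, -4.03918996e-01, -3.12523556e+01,
       -6.40179170e-02,  4.38633654e-02,  1.53551978e-04]), 'tool_pos': array([ 0.29283617, -0.57972971,  0.2384737 ]), 'tool_rot': array([-177.57526442,   89.89457504,  119.23049953]), 'force': array([-0.51997208, -0.091942  ,  0.08633697]), 'wrist_torque': array([-0.03837961,  0.01800361,  0.01984265]), 'grip_width': 0.08653740865034322} 0.017
scene {'fx': 377.2654143071526, 'fy': 377.2654143071526, 'cx': 255.35007080185542, 'cy': 188.17693501702476, 'cam_to_world': array([[-0.68966847,  0.50095515, -0.52287794, -0.02525488],
       [-0.72405799, -0.46723041,  0.50738128,  0.71189035],
       [ 0.00987079,  0.72851882,  0.68495466,  0.8524053 ],
       [ 0.        ,  0.        ,  0.        ,  1.        ]])}
ic_tube 0.59 [255.7056 218.2144]

[... 221 characters left out ...]
 483.37607604530484, 'fy': 483.37607604530484, 'cx': 258.58403218286867, 'cy': 189.49666225521693, 'cam_to_world': array([[-2.54902644e-02,  9.91767658e-01, -1.25487684e-01,
         4.10290071e-01],
       [-9.99669946e-01, -2.56904434e-02,  2.31124706e-05,
         1.37736545e-01],
       [-3.20091205e-03,  1.25446856e-01,  9.92095177e-01,
         1.40636857e+00],
       [ 0.00000000e+00,  0.00000000e+00,  0.00000000e+00,
         1.00000000e+00]])}
ic_tube 0.65 [219.3024 186.7776]
sleeve_mouth 0.86 [196.992  372.1216]
tube_home 0.94 [194.9952 376.6784]
feeder 0.75 [220.3008 392.0896]
lever_knob 0.68 [231.0144 383.5904]
index_tip 0.56 [237.1968 413.9008]
index_tip 0.31 [227.0976 307.3024]
```

View pics/scene0.png

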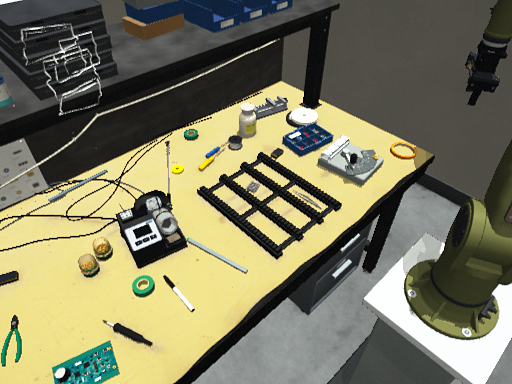

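View pics/top0.png

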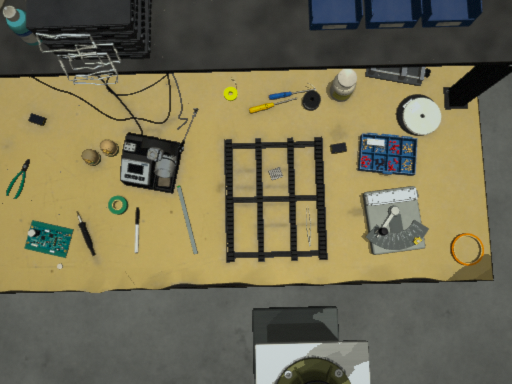

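The top view shows the tube at about (188,220) and the feeder at cols 365-425, rows 188-253. The sleeve runs along its far edge with the mouth on the left. Next I'll measure these accurately.

```bash
python3 - <<'E'
from h import *
c=cam("top");P=allw(c)
np.set_printoptions(precision=4,suppress=True)
im=c["image"]
cv2.imwrite("pics/topf.png",cv2.resize(im[175:265,350:440],None,fx=6,fy=6,interpolation=cv2.INTER_CUBIC))
cv2.imwrite("pics/topt.png",cv2.resize(im[175:265,150:240],None,fx=6,fy=6,interpolation=cv2.INTER_CUBIC))
for l in ["ic_tube","feeder","lever_knob","index_tip","marker"]:
  for m in models.masks_of("top",l)[:2]:
    px=m["pixels"];print(l,round(m["confidence"],2),px.sum(),np.array(m["extent"])*[512,384,512,384])
    Q=P[px];print(" z",np.percentile(Q[:,2],[5,50,95]),Q.mean(0))
    if l=="ic_tube":
        r=cv2.minAreaRect(np.argwhere(px)[:,::-1].astype(np.float32));print(r)
        xy=Q[:,:2];print("rect",cv2.minAreaRect(xy.astype(np.float32)))
        mm=xy.mean(0);u,s,v=np.linalg.svd(xy-mm,full_matrices=False);t=(xy-mm)@v[0];print(v[0],np.percentile(t,[0,1,99,100]),mm)
for l,z in[("sleeve_mouth",.045),("tube_home",.045),("lever_knob",.092),("index_tip",.044),("ic_tube",.0),("feeder",0)]:
  for n in("top","scene"):
    cc=c if n=="top" else cam("scene")
    for m in models.landmark_of(n,l)[:2]: 
        v,u=np.array(m["centre"])*[384,512];print(l,n,round(m["confidence"],2),w(cc,u,v,z))
s=cam("scene")["image"]
cv2.imwrite("pics/scf.png",cv2.resize(s[125:195,310:395],None,fx=7,fy=7,interpolation=cv2.INTER_CUBIC))
E
```

```text
ic_tube 0.57 186 [177.6128 186.0096 197.0176 253.0944]
 z [0.005  0.0099 0.0146] [0.4992 0.3442 0.0246]
((186.8823699951172, 219.52940368652344), (67.4249038696289, 3.395498275756836), 75.96376037597656)
rect ((0.4600510001182556, 0.29301726818084717), (0.3032638430595398, 0.11993362754583359), 50.653907775878906)
[-0.9488 -0.3159] [-0.1059 -0.1024  0.0997  0.1496] [0.4992 0.3442]
feeder 0.58 3630 [361.6256 186.3936 429.9776 254.0928]
 z [0.0223 0.0384 0.0625] [ 0.4848 -0.2399  0.0457]
lever_knob 0.58 201 [376.4224 207.3984 397.2096 237.696 ]
 z [0.0429 0.0552 0.095 ] [ 0.4819 -0.2167  0.0697]
marker 0.59 163 [132.8128 208.0128 139.2128 251.2896]
 z [0.0053 0.0103 0.0155] [0.4785 0.4928 0.0105]
sleeve_mouth top 0.83 [ 0.5551 -0.1836  0.045 ]
sleeve_mouth top 0.69 [ 0.6979 -0.0839  0.045 ]
sleeve_mouth scene 0.87 [ 0.5641 -0.2038  0.045 ]
tube_home top 0.84 [ 0.5521 -0.1974  0.045 ]
tube_home scene 0.76 [ 0.5605 -0.1916  0.045 ]
lever_knob top 0.75 [ 0.4528 -0.2012  0.092 ]
lever_knob scene 0.62 [ 0.4536 -0.2042  0.092 ]
index_tip top 0.39 [ 0.4433 -0.2936  0.044 ]
index_tip scene 0.54 [ 0.4278 -0.3042  0.044 ]
ic_tube top 0.83 [0.5102 0.3447 0.    ]
ic_tube scene 0.79 [0.5028 0.3425 0.    ]
feeder top 0.72 [ 0.5015 -0.2426  0.    ]
feeder scene 0.97 [ 0.4823 -0.2422  0.    ]
feeder scene 0.61 [ 0.511  -0.3209  0.    ]
```

View pics/topf.png

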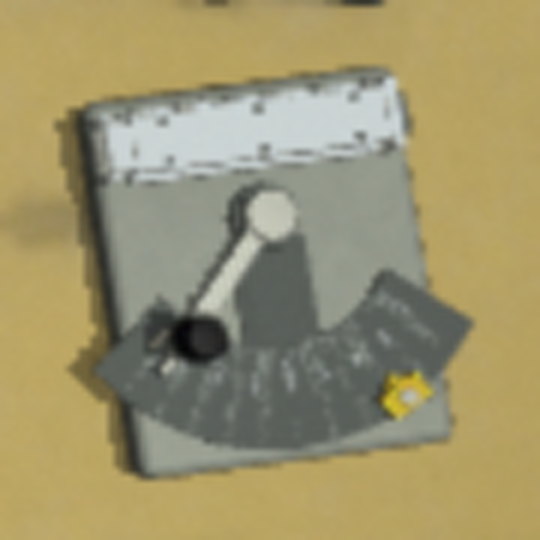

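View pics/topt.png

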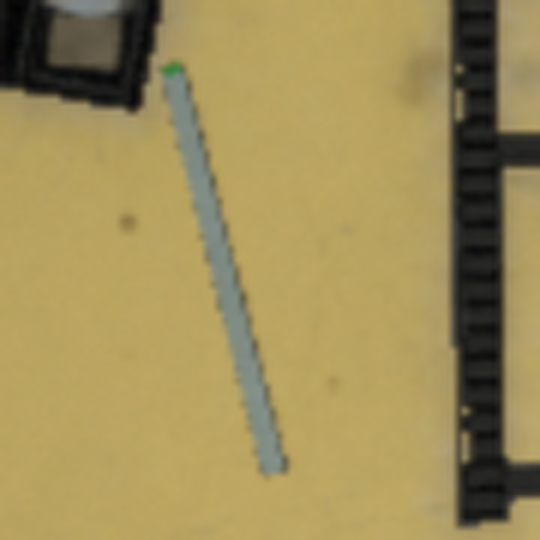

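View pics/scf.png

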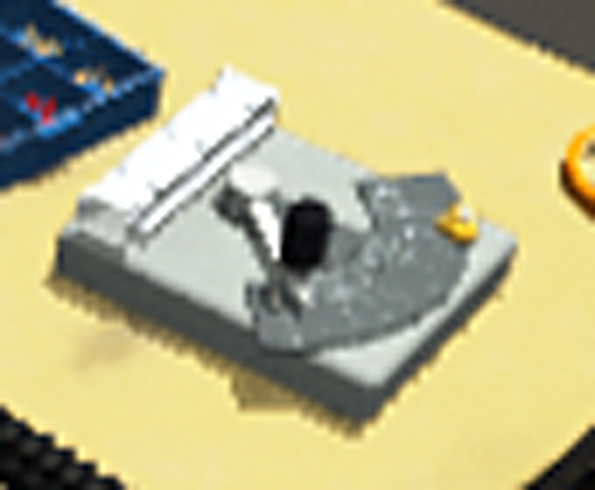

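The crops show the tube from (178,186), the green end by the soldering station, to (195,253). The lever is on the left part of the quadrant and the brass index at about (417,241). Next is a metric fit.

```bash
cat >> h.py <<'E'
from scipy.spatial.transform import Rotation as Ro
np.set_printoptions(precision=4,suppress=True)
def planepts(c,mask,z):
    return np.array([w(c,u,v,z)[:2] for v,u in np.argwhere(mask)])
def tool():
    o=telemetry.get_obs(); R=Ro.from_euler('xyz',o["tool_rot"],degrees=True).as_matrix()
    return o["tool_pos"],R,o
def rel(p,zdir,xdir=(0,0,-1)):
    "shift mm & rotvec in tool frame to reach world p with jaw axis zdir (sign nearest)"
    t,R,o=tool(); x=np.array(xdir,float); z=np.array(zdir,float); z/=np.linalg.norm(z)
    best=None
    for s in(1,-1):
        G=np.stack([x,np.cross(s*z,x),s*z],1); rv=Ro.from_matrix(R.T@G).as_rotvec()
        print("shift mm",(R.T@(np.array(p)-t)*1000).round(1),"turn",rv.round(4),"deg",np.degrees(np.linalg.norm(rv)).round(1),"s",s)
E
python3 - <<'E'
from h import *
t,R,o=tool(); print(t);print(R)
for n in("top","scene"):
    c=cam(n); im=c["image"].astype(int); hsv=cv2.cvtColor(c["image"],cv2.COLOR_BGR2HSV)
    m=models.masks_of(n,"ic_tube")[0]; k=m["pixels"].astype(np.uint8)
    q=planepts(c,k>0,.008); r=cv2.minAreaRect((q*1000).astype(np.float32)); print(n,"tube",m["confidence"],r, cv2.boxPoints(r).tolist())
    mm=q.mean(0);v=np.linalg.svd(q-mm,full_matrices=False)[2][0];tt=(q-mm)@v;print(v,tt.min(),tt.max(),mm+v*(tt.min()+tt.max())/2, np.degrees(np.arctan2(v[1],v[0])))
    box=np.zeros((384,512),bool)
    if n=="top": box[180:215,355:432]=1
    else: box[125:165,310:365]=1
    wm=(hsv[...,1]<45)&(hsv[...,2]>190)&box
    nn,lab,st,_=cv2.connectedComponentsWithStats(wm.astype(np.uint8)); i=1+np.argmax(st[1:,4]); wm=lab==i
    print(st[i])
    q=planepts(c,wm,.059); r=cv2.minAreaRect((q*1000).astype(np.float32)); print("sleeve",r)
    mm=q.mean(0);v=np.linalg.svd(q-mm,full_matrices=False)[2][0];print(v,mm,np.degrees(np.arctan2(v[1],v[0])))
    vis=c["image"].copy(); vis[wm]=(0,0,255); vis[k>0]=(255,0,0)
    cv2.imwrite(f"pics/seg_{n}.png",cv2.resize(vis[180:260,350:435] if n=="top" else vis[125:195,310:395],None,fx=6,fy=6,interpolation=cv2.INTER_NEAREST))
E
```

```text
[ 0.2931 -0.5802  0.2396]
[[ 0.      0.8926  0.4509]
 [-0.0001  0.4509 -0.8926]
 [-1.     -0.      0.0001]]
top tube 0.86 ((504.4766845703125, 346.8146057128906), (193.37991333007812, 17.563600540161133), 14.255091667175293) [[408.60150146484375, 331.51715087890625], [412.92633056640625, 314.49432373046875], [600.3518676757812, 362.112060546875], [596.0270385742188, 379.1348876953125]]
[-0.9711 -0.2387] -0.09888778481252437 0.09446044049888934 [0.5043 0.3476] -166.1914099333705
[368 188  49  16 424]
sleeve ((551.4645385742188, -235.51370239257812), (31.68903160095215, 135.57057189941406), 5.654626369476318)
[-0.0983  0.9952] [ 0.5522 -0.2368] 95.64170966381435
scene tube 0.79 ((500.893310546875, 349.9072265625), (202.648193359375, 19.93758773803711), 13.881180763244629) [[400.1367492675781, 335.27630615234375], [404.9199523925781, 315.92095947265625], [601.64990234375, 364.53814697265625], [596.86669921875, 383.89349365234375]]
[-0.9715 -0.2368] -0.1077392441525881 0.0949119567838692 [0.5009 0.35  ] -166.30014420797409
[322 134  41  31 539]
sleeve ((503.90643310546875, -227.88424682617188), (119.60380554199219, 169.94471740722656), 7.082273960113525)
[-0.2592  0.9658] [ 0.517  -0.2223] 105.02270114442172
```

View pics/seg_top.png

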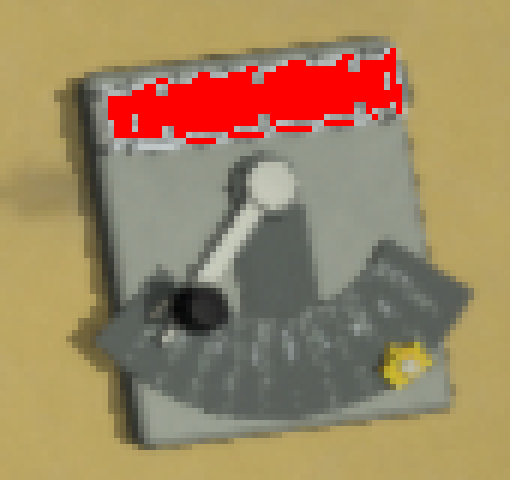

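View pics/seg_scene.png

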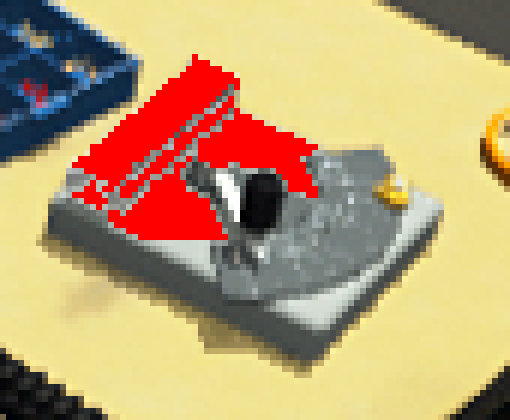

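```bash
python3 - <<'E'
from h import *
c=cam("top")
def px(x,y): return 350+x/6-.5,180+y/6-.5
im=[(102,73),(390,38),(450,405),(150,443)]
W=np.array([w(c,*px(*p),.035)[:2] for p in im]);print(W*1000)
M=np.array([(85,75),(85,-75),(-95,-75),(-95,75)])/1000
def fit(M,W):
    a,b=M-M.mean(0),W-W.mean(0);th=np.arctan2((a[:,0]*b[:,1]-a[:,1]*b[:,0]).sum(),(a*b).sum())
    Rr=np.array([[np.cos(th),-np.sin(th)],[np.sin(th),np.cos(th)]]);t=W.mean(0)-Rr@M.mean(0)
    return Rr,t,th
Rr,t,th=fit(M,W);print("feeder",t,np.degrees(th),(W-(M@Rr.T+t))*1000)
for nme,p,z in[("pivot",(270,180),.062),("knob",(203,305),.092),("index",(407,365),.05)]:
    g=w(c,*px(*p),z)[:2];f=Rr.T@(g-t);print(nme,g,f*1000, "angle",np.arctan2(-(f[0]-.02),f[1])if nme!="pivot" else "")
print("sleeve centre in feeder",Rr.T@(np.array([.5515,-.2355])-t))
# edges of bright sleeve long sides by gradient
E
```

```text
[[ 569.5252 -170.2414]
 [ 582.7613 -308.2486]
 [ 408.5975 -324.9073]
 [ 394.5281 -183.3669]]
feeder [ 0.4938 -0.2462] 5.15723252491612 [[-2.2218 -6.3367]
 [-2.4691  5.0488]
 [ 2.6384  4.5701]
 [ 2.0524 -3.2822]]
pivot [ 0.5144 -0.2394] [21.0655  4.9332] angle 
knob [ 0.4563 -0.1974] [-32.9949  52.0572] angle 0.7943243337014558
index [ 0.4276 -0.3012] [-70.9423 -48.7349] angle 2.06274082679925
sleeve centre in feeder [0.0584 0.0055]
```

```bash
python3 - <<'E'
from h import *
a=np.radians(-20);rel((.45,-.30,.24),(np.cos(a),np.sin(a),0))
E
```

```text
shift mm [  -0.4  266.4 -179.3] turn [-0.754  0.     0.   ] deg 43.2 s 1
shift mm [  -0.4  266.4 -179.3] turn [ 2.3876  0.     -0.0001] deg 136.8 s -1
```

```bash
python3 -m pendant '[[60,[0,38,-25.6],[-0.108,0,0]],[60,[0,76,-51],[-0.215,0,0]],[60,[0,114,-77],[-0.323,0,0]],[60,[0,152,-102],[-0.43,0,0]],[60,[0,190,-128],[-0.54,0,0]],[60,[0,228,-153],[-0.65,0,0]],[60,[0,266,-179],[-0.754,0,0]],[60,[0,266,-179],[-0.754,0,0]]]' 40
python3 - <<'E'
from h import *
a=np.radians(48);rel((.58,0,.24),(np.cos(a),np.sin(a),0))
E
```

```text
time_s: 2.87
tool_pos: [0.4519, -0.2961, 0.24]
tool_rot: [44.8, 89.9, 25.3]
force: [0.6, -0.4, 0.5]
grip_width: 0.0604
shift mm [  0.4 321.9  21.9] turn [-1.1783  0.0015 -0.0003] deg 67.5 s 1
shift mm [  0.4 321.9  21.9] turn [ 1.9633 -0.0003 -0.0017] deg 112.5 s -1
```

```bash
python3 -m pendant '[[60,[0,32,2],[-0.118,0,0]],[60,[0,64,4],[-0.236,0,0]],[60,[0,97,7],[-0.354,0,0]],[60,[0,129,9],[-0.47,0,0]],[60,[0,161,11],[-0.59,0,0]],[60,[0,193,13],[-0.71,0,0]],[60,[0,225,15],[-0.825,0,0]],[60,[0,258,18],[-0.94,0,0]],[60,[0,290,20],[-1.06,0,0]],[60,[0,322,22],[-1.178,0,0]]]'
python3 - <<'E'
from h import *
a=np.radians(104);rel((.440,.332,.10),(np.cos(a),np.sin(a),0))
E
```

```text
time_s: 3.7
tool_pos: [0.5811, -0.004, 0.2399]
tool_rot: [-76.1, 90.0, -28.3]
force: [0.6, -0.0, 1.0]
grip_width: 0.06
shift mm [139.6 330.3 154.2] turn [-0.9805 -0.0002  0.0008] deg 56.2 s 1
shift mm [139.6 330.3 154.2] turn [2.1611 0.0009 0.0002] deg 123.8 s -1
```

```bash
python3 -m pendant '[[40,[0,33,15],[-0.098,0,0]],[40,[10,66,31],[-0.196,0,0]],[40,[20,99,46],[-0.294,0,0]],[40,[40,132,62],[-0.392,0,0]],[40,[56,165,77],[-0.49,0,0]],[40,[75,198,93],[-0.588,0,0]],[40,[92,231,108],[-0.686,0,0]],[40,[110,264,123],[-0.784,0,0]],[40,[125,297,139],[-0.882,0,0]],[40,[139.6,330,154],[-0.98,0,0]]]'
python3 -m pendant '[[40,[0,0,0],[0,0,0]],[40,[0,0,0],[0,0,0]]]'
python3 - <<'E'
from h import *
a=np.radians(104);rel((.440,.332,.019),(np.cos(a),np.sin(a),0))
for n in("top","scene"):
    c=cam(n); s=c["image"]
    v=s[180:270,150:240] if n=="top" else s[220:290,170:260]
    cv2.imwrite(f"pics/a_{n}.png",cv2.resize(v,None,fx=6,fy=6,interpolation=cv2.INTER_CUBIC))
E
```

```text
time_s: 4.53
tool_pos: [0.4407, 0.3322, 0.0993]
tool_rot: [-117.6, 90.0, -13.7]
force: [1.2, 0.2, 0.9]
grip_width: 0.04
time_s: 4.7
tool_pos: [0.4389, 0.3333, 0.0992]
tool_rot: [64.3, 89.9, 168.2]
force: [0.8, -0.3, -0.1]
grip_width: 0.0399
shift mm [80.2 -0.9 -1.6] turn [-0.0009  0.001  -0.0021] deg 0.1 s 1
shift mm [80.2 -0.9 -1.6] turn [ 3.1407 -0.0033 -0.0016] deg 180.0 s -1
```

View pics/a_top.png

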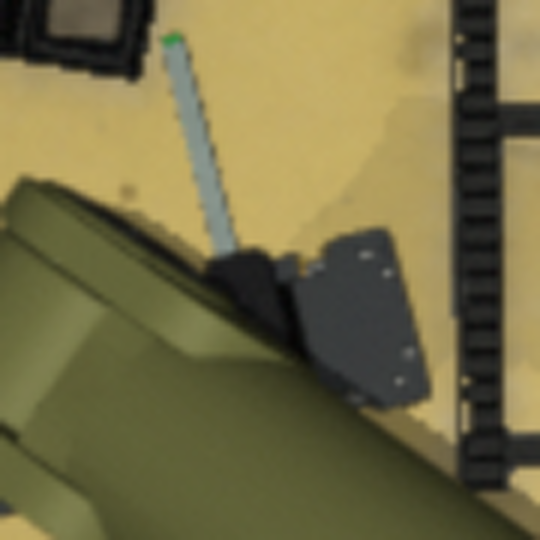

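View pics/a_scene.png

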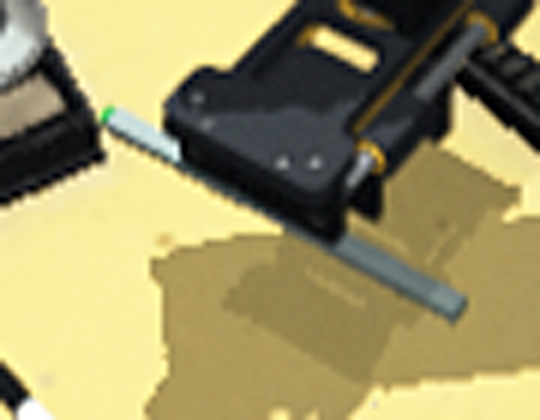

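The jaws are aligned over the near part of the tube: crop (330,230) in the scene view. I'll lower and close.

```bash
python3 -m pendant '[[40,[25,-1,-1.5],[0,0,0]],[40,[50,-1,-1.5],[0,0,0]],[40,[70,-1,-1.5],[0,0,0]],[40,[80,-1,-1.5],[0,0,0]],[40,[80,-1,-1.5],[0,0,0]],[40,[80,-1,-1.5],[0,0,0]]]'
python3 -m pendant '[[0,[0,0,0],[0,0,0]],[0,[0,0,0],[0,0,0]],[0,[0,0,0],[0,0,0]],[0,[0,0,0],[0,0,0]],[0,[0,0,0],[0,0,0]],[0,[0,0,0],[0,0,0]]]' 45
python3 -m pendant '[[0,[0,0,0],[0,0,0]],[0,[0,0,0],[0,0,0]],[0,[0,0,0],[0,0,0]]]' 45
```

```text
time_s: 5.3
tool_pos: [0.4438, 0.329, 0.0204]
tool_rot: [-114.3, 90.0, -10.8]
force: [-0.3, 0.4, -0.3]
grip_width: 0.0401
time_s: 5.8
tool_pos: [0.4427, 0.33, 0.0202]
tool_rot: [-86.2, 90.0, 17.4]
force: [-0.7, -0.3, 1.3]
grip_width: 0.01
time_s: 6.05
tool_pos: [0.4427, 0.33, 0.0202]
tool_rot: [-100.0, 90.0, 3.7]
force: [0.0, 1.0, 3.0]
grip_width: 0.01
```

```bash
python3 -m pendant '[[0,[-15,0,0],[0,0,0]],[0,[-35,0,0],[0,0,0]],[0,[-60,0,0],[0,0,0]],[0,[-95,0,0],[0,0,0]],[0,[-130,0,0],[0,0,0]],[0,[-130,0,0],[0,0,0]],[0,[-130,0,0],[0,0,0]]]'
python3 - <<'E'
from h import *
t,R,o=tool();print(t,o["tool_rot"],o["qpos"],o["grip_width"])
for n in("top","scene"):
    c=cam(n); s=c["image"]
    v=s[160:270,150:260] if n=="top" else s[180:270,170:280]
    cv2.imwrite(f"pics/b_{n}.png",cv2.resize(v,None,fx=5,fy=5,interpolation=cv2.INTER_CUBIC))
a=np.radians(55);rel((.56,.10,.20),(np.cos(a),np.sin(a),0))
E
```

```text
time_s: 6.63
tool_pos: [0.4437, 0.3309, 0.1528]
tool_rot: [-82.8, 89.7, 20.8]
force: [-0.0, -0.1, -0.5]
grip_width: 0.01
[0.4437 0.3309 0.1528] [-82.8131  89.7211  20.8362] [  8.961   17.858  -56.1577 102.0444  16.0361  68.3142  51.7774] 0.01003193585030849
shift mm [ -50.1  -60.2 -250.6] turn [ 0.8489 -0.001  -0.0001] deg 48.6 s 1
shift mm [ -50.1  -60.2 -250.6] turn [-2.2926  0.0001 -0.0013] deg 131.4 s -1
```

View pics/b_scene.png

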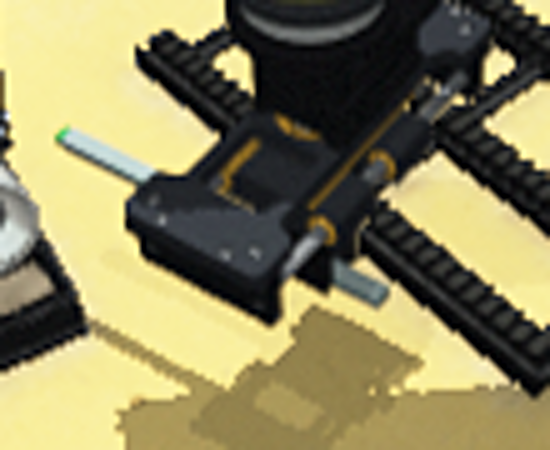

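The tube is held, with the green end pointing away. I'll carry it across the rack.

```bash
python3 -m pendant '[[0,[-8,-4,-20],[0.07,0,0]],[0,[-15,-10,-45],[0.15,0,0]],[0,[-22,-18,-75],[0.25,0,0]],[0,[-28,-25,-105],[0.36,0,0]],[0,[-34,-33,-135],[0.47,0,0]],[0,[-39,-40,-165],[0.58,0,0]],[0,[-44,-48,-195],[0.68,0,0]],[0,[-48,-54,-225],[0.77,0,0]],[0,[-50,-60,-250],[0.849,0,0]],[0,[-50,-60,-250],[0.849,0,0]]]'
python3 - <<'E'
from h import *
a=np.radians(5.5);d=np.array([np.cos(a),np.sin(a),0])
t,R,o=tool();print(t,o["tool_rot"],o["qpos"],o["grip_width"])
rel((.55,-.03,.16),d)
E
```

```text
time_s: 7.57
tool_pos: [0.5618, 0.0934, 0.1982]
tool_rot: [-172.2, 89.8, -117.9]
force: [-0.9, 0.4, -0.2]
grip_width: 0.0101
[0.5618 0.0934 0.1982] [-172.1955   89.7855 -117.8921] [ 24.3941  14.2114 -42.1809  96.7684  10.0852  73.0071  34.4002] 0.010112668305463889
shift mm [  38.7  -62.4 -107. ] turn [ 0.8518 -0.0033  0.0021] deg 48.8 s 1
shift mm [  38.7  -62.4 -107. ] turn [-2.2898 -0.0025 -0.004 ] deg 131.2 s -1
```

```bash
python3 - <<'E'
from h import *
c=cam("top");P=allw(c)
s=P[135:262,222:330];print("rack z",np.percentile(s[...,2],[50,90,97]),"note includes arm")
s=P[140:250,224:232];print(np.percentile(s[...,2],[10,50,90]))
a=np.radians(5.5);d=np.array([np.cos(a),np.sin(a),0])
rel((.528,.055,.12),d)
E
```

```text
rack z [0.0324 0.625  0.6392] note includes arm
[0.0036 0.0269 0.033 ]
shift mm [ 78.2   2.  -52.7] turn [ 0.8576 -0.0033 -0.0006] deg 49.1 s 1
shift mm [ 78.2   2.  -52.7] turn [-2.2839  0.0007 -0.004 ] deg 130.9 s -1
```

```bash
python3 -m pendant '[[0,[5,0,-6],[0.1,0,0]],[0,[14,0,-12],[0.2,0,0]],[0,[24,1,-19],[0.32,0,0]],[0,[34,1,-26],[0.44,0,0]],[0,[45,2,-33],[0.55,0,0]],[0,[56,2,-40],[0.66,0,0]],[0,[67,2,-46],[0.76,0,0]],[0,[78,2,-53],[0.857,0,0]],[0,[78,2,-53],[0.857,0,0]],[0,[78,2,-53],[0.857,0,0]]]'
python3 - <<'E'
from h import *
t,R,o=tool();print(t,o["qpos"]);print(R)
for n in("top","scene"):
    c=cam(n); s=c["image"]
    v=s[160:270,300:440] if n=="top" else s[115:215,270:400]
    cv2.imwrite(f"pics/c_{n}.png",cv2.resize(v,None,fx=5.5,fy=5.5,interpolation=cv2.INTER_CUBIC))
E
```

```text
time_s: 8.45
tool_pos: [0.5265, 0.0597, 0.1208]
tool_rot: [168.4, 89.8, 174.5]
force: [0.2, 0.3, -0.6]
grip_width: 0.0104
[0.5265 0.0597 0.1208] [ 22.817   12.1835 -35.4229 107.2528   7.8221  63.1506  -9.409 ]
[[-0.003  -0.1072  0.9942]
 [ 0.0003  0.9942  0.1072]
 [-1.      0.0006 -0.0029]]
```

View pics/c_top.png

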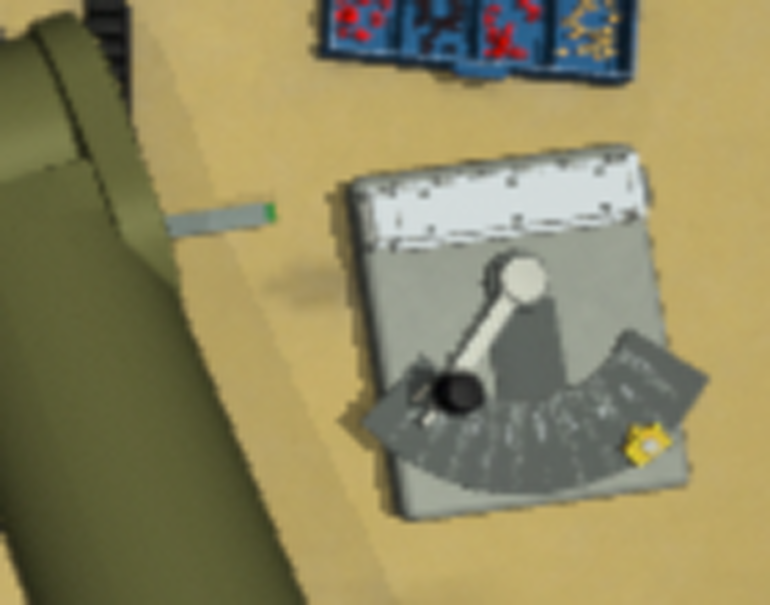

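View pics/c_scene.png

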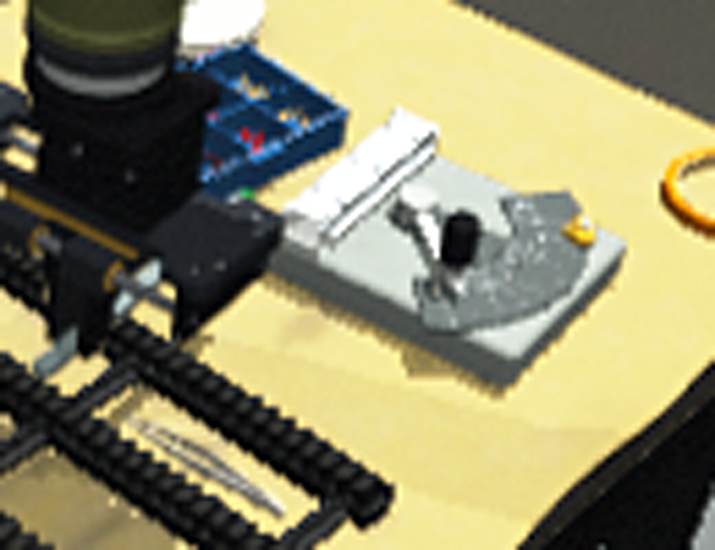

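```bash
python3 -m pendant '[[0,[15,0,0],[0,0,0]],[0,[30,0,0],[0,0,0]],[0,[45,0,0],[0,0,0]],[0,[54,0,0],[0,0.003,0]],[0,[54,0,0],[0,0.003,0]],[0,[54,0,0],[0,0.003,0]]]'
cat > m.py <<'E'
from h import *
def go(save,ulo=330):
    t,R,o=tool();print("tcp",t,o["force"])
    c=cam("top");im=c["image"];g=im.astype(float);P=allw(c)
    sat=cv2.cvtColor(im,cv2.COLOR_BGR2HSV)[...,1].astype(float);val=im.max(-1).astype(float)
    # sleeve: per-column white band edges, half level with subpixel
    S=[]
    for u in range(371,412):
        col=val[183:212,u]-0.6*sat[183:212,u]
        on=col>165
        if on.sum()<5: continue
        idx=np.where(on)[0];a,b=idx[0],idx[-1]
        if a==0 or b>=len(col)-1: continue
        ea=a-(col[a]-165)/(col[a]-col[a-1]+1e-6);eb=b+(col[b]-165)/(col[b]-col[b+1]+1e-6)
        S.append((u,183+ea,183+eb))
    S=np.array(S)
    fa=np.polyfit(S[:,0],S[:,1],1);fb=np.polyfit(S[:,0],S[:,2],1)
    for f,k in((fa,1),(fb,2)):
        for _ in range(3):
            r=S[:,k]-np.polyval(f,S[:,0]);ok=abs(r)<0.7;f[:]=np.polyfit(S[ok,0],S[ok,k],1)
    mid=lambda u:(np.polyval(fa,u)+np.polyval(fb,u))/2
    q0,q1=w(c,372,mid(372),.059),w(c,410,mid(410),.059)
    wd=np.linalg.norm(w(c,390,np.polyval(fa,390),.059)-w(c,390,np.polyval(fb,390),.059))
    d=(q1-q0)[:2];print("sleeve line",q0,q1,"dir deg",np.degrees(np.arctan2(d[1],d[0])),"slopes",fa[0],fb[0],"width",wd)
    # tube: low saturation grey pixels left of sleeve
    box=np.zeros(sat.shape,bool);box[188:215,ulo:364]=1
    m=(sat<60)&(val>110)&box
    nn,lab,st,_=cv2.connectedComponentsWithStats(m.astype(np.uint8))
    i=1+np.argmax(st[1:,4]);m=lab==i;print("tube px",st[i])
    T=[]
    for u in range(st[i][0]+1,st[i][0]+st[i][2]-1):
        vs=np.arange(188,215);wt=np.clip(130-sat[188:215,u],0,90)*(abs(vs-np.mean(np.where(m[:,u])[0]))<5);wt[val[188:215,u]<90]*=1
        T.append((u,(vs*wt).sum()/wt.sum()))
    T=np.array(T);f=np.polyfit(T[:,0],T[:,1],1)
    zt=t[2]-.0202+.008
    p0,p1=w(c,T[0,0],np.polyval(f,T[0,0]),zt),w(c,T[-1,0],np.polyval(f,T[-1,0]),zt)
    dd=(p1-p0)[:2];print("tube",p0,p1,"deg",np.degrees(np.arctan2(dd[1],dd[0])))
    n=np.array([-d[1],d[0]])/np.linalg.norm(d); n=n if n[0]>0 else -n
    print("tube offset from sleeve line (+x side) mm:",(p0[:2]-q0[:2])@n*1000,(p1[:2]-q0[:2])@n*1000)
    cv2.imwrite(f"pics/{save}.png",cv2.resize(im[170:260,310:440],None,fx=6,fy=6,interpolation=cv2.INTER_CUBIC))
E
python3 -c "
from m import *; go('d_top')"
```

```text
time_s: 9.05
tool_pos: [0.5281, 0.0593, 0.0682]
tool_rot: [171.3, 89.8, 177.3]
force: [0.6, 0.2, 0.2]
grip_width: 0.0102
tcp [0.5281 0.0593 0.0682] [0.6186 0.1612 0.2076]
sleeve line [ 0.5453 -0.1791  0.059 ] [ 0.5564 -0.2863  0.059 ] dir deg -84.12151104127794 slopes -0.13048098388010484 -0.1271849963351626 width 0.03350758785362171
tube px [330 199  15   5  58]
tube [ 0.5413 -0.0645  0.056 ] [ 0.5444 -0.0983  0.056 ] deg -84.84033923829703
tube offset from sleeve line (+x side) mm: 7.760944029252967 7.334879009737742
```

View pics/d_top.png

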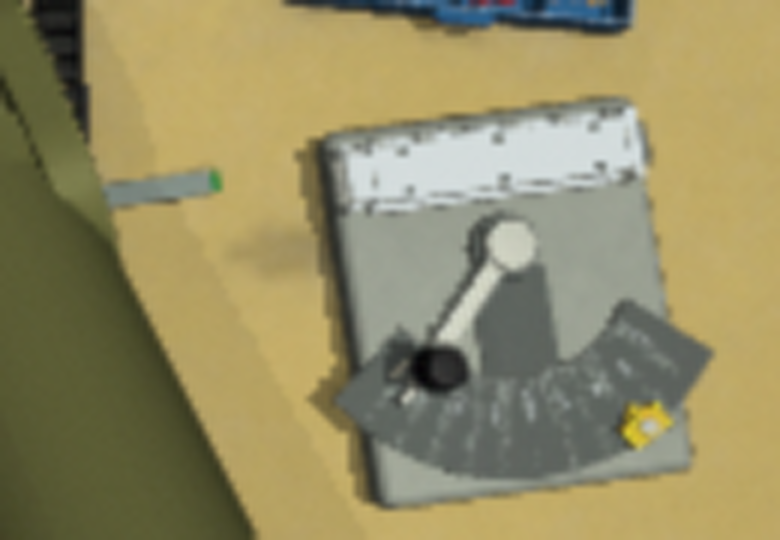

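The tube is parallel within 0.7°. My sleeve band measures 33 mm against the real 26 mm, so it includes something else, and I need the cross-profile.

```bash
python3 - <<'E'
from h import *
c=cam("top");P=allw(c);im=c["image"]
q=np.array([.5509,-.2327]);d=np.array([.1024,-.9947]);n=np.array([.9947,.1024])
Ti=np.linalg.inv(np.array(c["cam_to_world"]))
def proj(p):
    x=Ti@np.r_[p,1];return c["cx"]+c["fx"]*x[0]/-x[2],c["cy"]-c["fy"]*x[1]/-x[2]
val=im.astype(np.float32)
ss=np.arange(-.05,.05,.001)
for s in np.arange(-.045,.036,.002):
    uv=np.array([proj(np.r_[q+n*s+d*t,.059]) for t in ss],np.float32)
    I=cv2.remap(val,uv[None,:,0],uv[None,:,1],cv2.INTER_LINEAR)[0]
    z=cv2.remap(P[...,2].astype(np.float32),uv[None,:,0],uv[None,:,1],cv2.INTER_NEAREST)[0]
    print(round(s*1000),np.median(I,0).round(),"z",np.median(z).round(4))
s=cam("scene");cv2.imwrite("pics/e.png",cv2.resize(s["image"][125:175,312:372],None,fx=12,fy=12,interpolation=cv2.INTER_NEAREST))
E
```

```text
-45 [147. 160. 155.] z 0.0379
-43 [147. 160. 155.] z 0.0385
-41 [147. 161. 155.] z 0.0379
-39 [146. 160. 154.] z 0.0391
-37 [146. 159. 153.] z 0.0389
-35 [146. 159. 153.] z 0.0365
-33 [145. 159. 153.] z 0.0382
-31 [145. 159. 153.] z 0.0382
-29 [145. 159. 153.] z 0.0356
-27 [144. 158. 152.] z 0.0366
-25 [144. 158. 152.] z 0.0349
-23 [144. 157. 152.] z 0.036
-21 [143. 156. 151.] z 0.0363
-19 [143. 155. 149.] z 0.0364
-17 [157. 164. 159.] z 0.039
-15 [190. 193. 185.] z 0.0453
-13 [184. 186. 179.] z 0.0482
-11 [189. 190. 184.] z 0.0588
-9 [213. 214. 205.] z 0.0599
-7 [218. 218. 210.] z 0.0605
-5 [219. 220. 211.] z 0.0596
-3 [219. 219. 211.] z 0.0595
-1 [220. 220. 211.] z 0.0594
1 [220. 219. 211.] z 0.0598
3 [220. 220. 212.] z 0.0611
5 [219. 219. 211.] z 0.0609
7 [219. 220. 211.] z 0.0606
9 [219. 219. 211.] z 0.061
11 [216. 217. 208.] z 0.0607
13 [202. 204. 196.] z 0.0591
15 [188. 191. 184.] z 0.047
17 [161. 168. 162.] z 0.0419
19 [134. 145. 140.] z 0.0349
21 [113. 128. 127.] z 0.0351
23 [ 95. 126. 134.] z 0.0318
25 [ 95. 150. 167.] z 0.0007
27 [100. 166. 187.] z 0.0004
29 [101. 169. 190.] z 0.0018
31 [102. 169. 190.] z 0.0021
33 [102. 169. 191.] z 0.0013
35 [102. 170. 190.] z 0.0015
```

View pics/e.png

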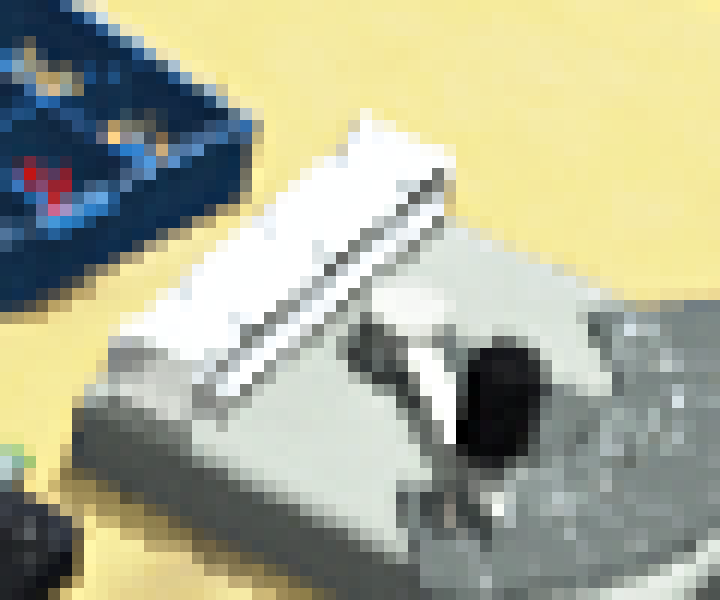

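The raised top (z≈0.06) spans −11.5…+14 mm in the profile, so the sleeve centre sits 1.3 mm further out than my line. The tube is therefore about 6.2 mm too far out, so I'll shift it, advance to the lips and re-measure.

```bash
python3 -m pendant '[[0,[0,0,-3],[0,0,0]],[0,[0,0,-6.2],[0,0,0]],[0,[0,-15,-6.2],[0,0,0]],[0,[0,-30,-6.2],[0,0,0]],[0,[0,-40,-6.2],[0,0,0]],[0,[0,-45,-6.2],[0,0,0]],[0,[0,-45,-6.2],[0,0,0]],[0,[0,-45,-6.2],[0,0,0]]]'
python3 -c "
from m import *; go('f_top',328)
s=cam('scene');cv2.imwrite('pics/f.png',cv2.resize(s['image'][115:185,290:380],None,fx=8,fy=8,interpolation=cv2.INTER_CUBIC))"
```

```text
time_s: 9.87
tool_pos: [0.5263, 0.0137, 0.068]
tool_rot: [173.1, 89.8, 179.0]
force: [-0.6, -0.3, 0.0]
grip_width: 0.0101
tcp [0.5263 0.0137 0.068 ] [-0.6482 -0.2869  0.0139]
sleeve line [ 0.5453 -0.1791  0.059 ] [ 0.5564 -0.2863  0.059 ] dir deg -84.11583100242535 slopes -0.13090573062656188 -0.12696201934251164 width 0.033719904970481746
tube px [349 199  13   5  48]
tube [ 0.5402 -0.1178  0.0558] [ 0.5431 -0.146   0.0558] deg -84.16272525428383
tube offset from sleeve line (+x side) mm: 1.160118685182879 1.136905677903745
```

View pics/f_top.png

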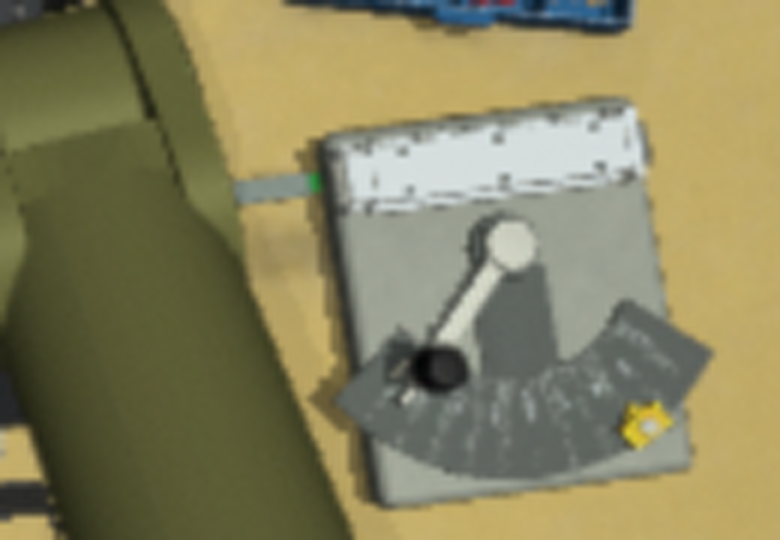

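View pics/f.png

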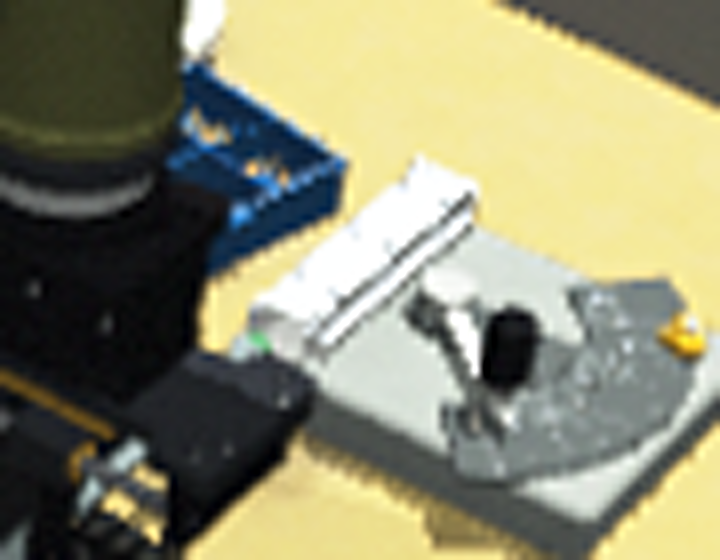

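The tube is centred within 0.2 mm and parallel within 0.1°, and the green tip sits at the lips (318,183 in the crop). I'll lower 1.3 mm and enter slowly.

```bash
python3 -m pendant '[[0,[1.3,0,0],[0,0,0]],[0,[1.3,-5,0],[0,0,0]],[0,[1.3,-10,0],[0,0,0]],[0,[1.3,-15,0],[0,0,0]],[0,[1.3,-20,0],[0,0,0]],[0,[1.3,-25,0],[0,0,0]],[0,[1.3,-30,0],[0,0,0]],[0,[1.3,-35,0],[0,0,0]],[0,[1.3,-40,0],[0,0,0]],[0,[1.3,-40,0],[0,0,0]]]'
python3 -c "
from m import *; t,R,o=tool();print(t,o['force'],o['wrist_torque'])
s=cam('top');cv2.imwrite('pics/g.png',cv2.resize(s['image'][170:260,310:440],None,fx=6,fy=6,interpolation=cv2.INTER_CUBIC))"
```

```text
time_s: 10.8
tool_pos: [0.5306, -0.028, 0.0666]
tool_rot: [-166.5, 89.8, -160.7]
force: [0.3, -0.5, 0.7]
grip_width: 0.0098
[ 0.5306 -0.028   0.0666] [ 0.3262 -0.5426  0.7441] [-0.0032 -0.1198 -0.0359]
```

View pics/g.png

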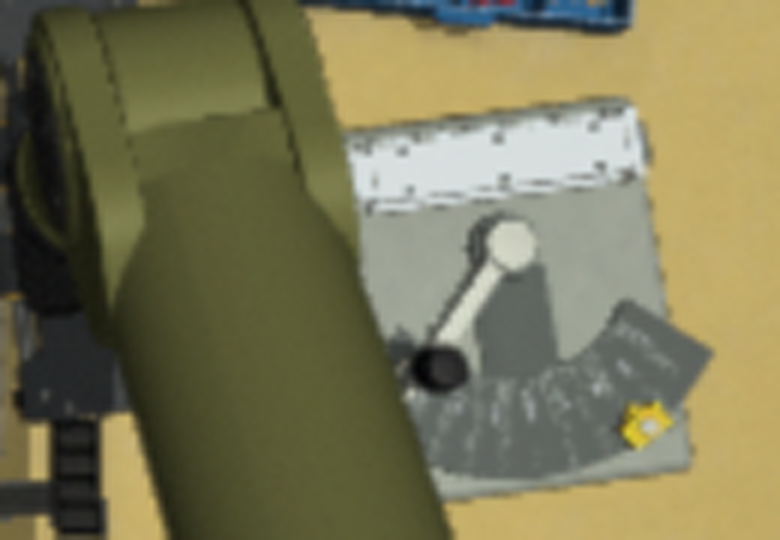

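There is no force, and the tip should be about 10-15 mm inside the mouth. I'll continue.

```bash
python3 -m pendant '[[0,[0,-6,0],[0,0,0]],[0,[0,-12,0],[0,0,0]],[0,[0,-18,0],[0,0,0]],[0,[0,-24,0],[0,0,0]],[0,[0,-30,0],[0,0,0]],[0,[0,-35,0],[0,0,0]],[0,[0,-40,0],[0,0,0]],[0,[0,-40,0],[0,0,0]]]'
python3 - <<'E'
from h import *
s=cam('scene');cv2.imwrite('pics/i.png',cv2.resize(s['image'][115:185,290:380],None,fx=8,fy=8,interpolation=cv2.INTER_CUBIC))
E
```

```text
time_s: 11.52
tool_pos: [0.5346, -0.0677, 0.0666]
tool_rot: [-168.1, 89.8, -162.3]
force: [0.5, -0.2, -0.4]
grip_width: 0.0102
```

View pics/i.png

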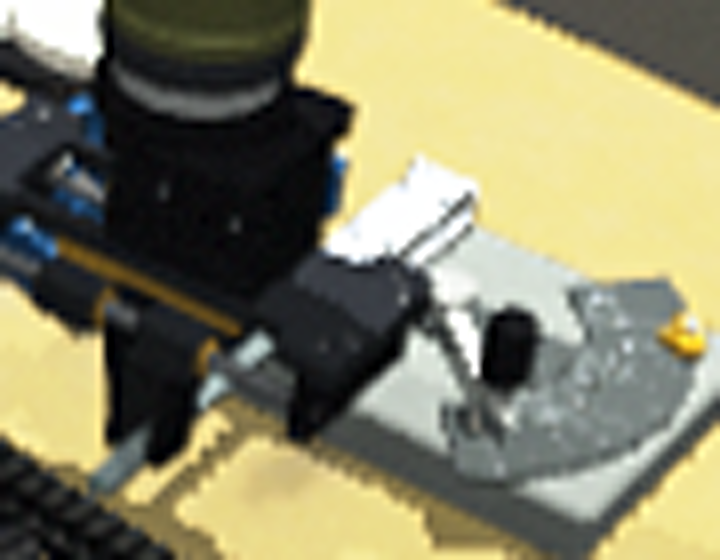

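```bash
python3 -m pendant '[[0,[0,-7,0],[0,0,0]],[0,[0,-14,0],[0,0,0]],[0,[0,-21,0],[0,0,0]],[0,[0,-28,0],[0,0,0]],[0,[0,-35,0],[0,0,0]],[0,[0,-42,0],[0,0,0]],[0,[0,-48,0],[0,0,0]],[0,[0,-54,0],[0,0,0]],[0,[0,-54,0],[0,0,0]]]'
python3 -m pendant '[[0,[0,-2,0],[0,0,0]],[0,[0,-4,0],[0,0,0]],[0,[0,-6,0],[0,0,0]],[0,[0,-6,0],[0,0,0]]]'
```

```text
time_s: 12.32
tool_pos: [0.5402, -0.1218, 0.0666]
tool_rot: [-165.1, 89.8, -159.3]
force: [0.5, -0.5, -0.6]
grip_width: 0.01
time_s: 12.65
tool_pos: [0.5408, -0.1261, 0.0667]
tool_rot: [-174.4, 89.8, -168.5]
force: [-0.8, -0.6, -0.6]
grip_width: 0.0102
```

```bash
python3 -m pendant '[[0,[0,-1,0],[0,0,0]],[0,[0,-2,0],[0,0,0]],[0,[0,-3,0],[0,0,0]],[0,[0,-4,0],[0,0,0]],[0,[0,-4,0],[0,0,0]]]'
python3 -m pendant '[[0,[0,-1,0],[0,0,0]],[0,[0,-2,0],[0,0,0]],[0,[0,-3,0],[0,0,0]],[0,[0,-3,0],[0,0,0]]]'
```

```text
time_s: 13.07
tool_pos: [0.5412, -0.1301, 0.0667]
tool_rot: [-176.2, 89.8, -170.3]
force: [-0.1, 0.4, 0.4]
grip_width: 0.0099
time_s: 13.4
tool_pos: [0.5413, -0.1309, 0.0664]
tool_rot: [145.4, 89.8, 151.4]
force: [-0.7, 4.2, 0.4]
grip_width: 0.0104
```

Contact along y (4 N) has started near the expected home position. I'll push a little more.

```bash
python3 -m pendant '[[0,[0,-1,0],[0,0,0]],[0,[0,-2,0],[0,0,0]],[0,[0,-2,0],[0,0,0]],[0,[0,-2,0],[0,0,0]]]'
python3 -m pendant '[[0,[0,-1,0],[0,0,0]],[0,[0,-2,0],[0,0,0]],[0,[0,-2,0],[0,0,0]],[0,[0,-2,0],[0,0,0]]]'
```

```text
time_s: 13.73
tool_pos: [0.5413, -0.131, 0.0662]
tool_rot: [131.2, 89.7, 137.2]
force: [-1.1, 8.8, 0.0]
grip_width: 0.01
time_s: 14.07
tool_pos: [0.5414, -0.1311, 0.066]
tool_rot: [123.1, 89.5, 129.2]
force: [-1.3, 11.5, 0.6]
grip_width: 0.0102
```

The tube is hard against the stop: 11 N with no travel. I'll relax, release and retreat upward, then look.

```bash
python3 -m pendant '[[0,[1,2,0],[0,0,0]],[0,[1,4,0],[0,0,0]],[0,[1,4.5,0],[0,0,0]],[0,[1,4.5,0],[0,0,0]]]'
python3 -m pendant '[[25,[0,0,0],[0,0,0]],[40,[0,0,0],[0,0,0]],[40,[0,0,0],[0,0,0]],[40,[0,0,0],[0,0,0]],[40,[-15,0,0],[0,0,0]],[40,[-40,0,0],[0,0,0]],[40,[-80,0,0],[0,0,0]],[40,[-110,20,0],[0,0,0]],[40,[-110,60,0],[0,0,0]],[40,[-110,100,0],[0,0,0]]]'
python3 -m pendant '[[10,[0,40,0],[0,0,0]],[10,[0,80,0],[0,0,0]],[10,[0,110,0],[0,0,0]],[0,[0,110,0],[0,0,0]]]'
python3 - <<'E'
from h import *
for n in("top","scene"):
    c=cam(n); s=c["image"]
    v=s[170:260,310:440] if n=="top" else s[115:185,290:380]
    cv2.imwrite(f"pics/j_{n}.png",cv2.resize(v,None,fx=6,fy=6,interpolation=cv2.INTER_CUBIC))
    for l in("ic_tube","tube_home","sleeve_mouth"):
      for m in models.landmark_of(n,l)[:1]:
        v,u=np.array(m["centre"])*[384,512];print(n,l,round(m["confidence"],2),w(c,u,v,.045))
E
```

```text
time_s: 14.4
tool_pos: [0.5414, -0.1309, 0.0656]
tool_rot: [154.3, 89.8, 160.2]
force: [-1.2, 5.3, -0.0]
grip_width: 0.0098
time_s: 15.23
tool_pos: [0.5333, -0.0343, 0.1785]
tool_rot: [-45.3, 89.8, -39.7]
force: [0.0, 0.6, -0.5]
grip_width: 0.04
time_s: 15.57
tool_pos: [0.5191, 0.0844, 0.1765]
tool_rot: [113.3, 89.8, 119.8]
force: [-0.5, 0.6, -0.1]
grip_width: 0.0215
top ic_tube 0.51 [ 0.5527 -0.195   0.045 ]
top tube_home 0.84 [ 0.5596 -0.193   0.045 ]
top sleeve_mouth 0.71 [ 0.5473 -0.1739  0.045 ]
scene ic_tube 0.64 [0.5927 0.1236 0.045 ]
scene tube_home 0.63 [ 0.5617 -0.188   0.045 ]
scene sleeve_mouth 0.8 [ 0.5576 -0.1946  0.045 ]
```

View pics/j_top.png

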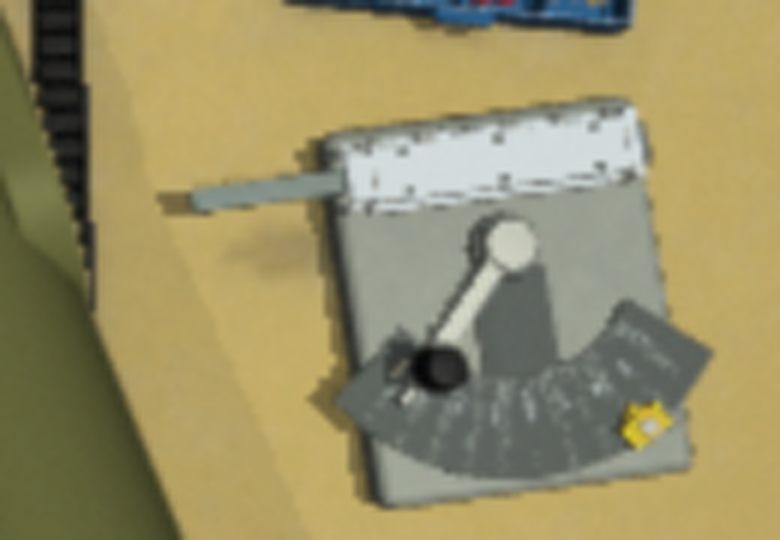

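View pics/j_scene.png

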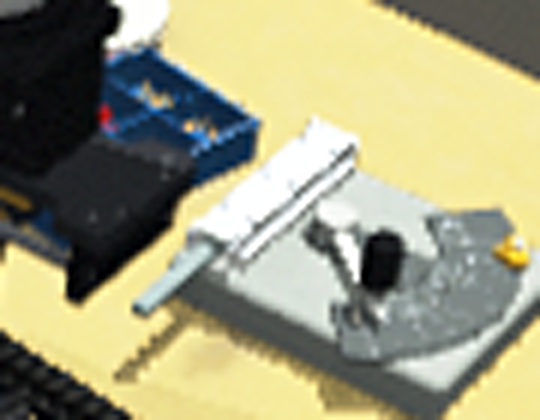

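The tube stands out of the mouth to crop (192,201). I'll check its end against the lever pivot (expected 144 mm along the sleeve axis), and get the lever and index angles.

```bash
python3 - <<'E'
from h import *
c=cam("top");im=c["image"];P=allw(c)
hsv=cv2.cvtColor(im,cv2.COLOR_BGR2HSV)
px=lambda x,y:(310+(x+.5)/6-.5,170+(y+.5)/6-.5)
# cap: depth
u0,v0=px(512,242);vv,uu=np.mgrid[0:384,0:512]
m=((uu-u0)**2+(vv-v0)**2<16);m2=m&(im.min(-1)>195);print("cap z",np.median(P[m2][:,2]),m2.sum(),uu[m2].mean(),vv[m2].mean())
zc=np.median(P[m2][:,2])
cap=w(c,uu[m2].mean(),vv[m2].mean(),zc)
u0,v0=px(440,368);m=((uu-u0)**2+(vv-v0)**2<40)&(im.max(-1)<60);print("knob",m.sum(),uu[m].mean(),vv[m].mean(),np.median(P[m][:,2]),np.percentile(P[m][:,2],[10,50,90]))
kn=w(c,uu[m].mean(),vv[m].mean(),.088)
u0,v0=px(648,426);m=((uu-u0)**2+(vv-v0)**2<40)&(hsv[...,1]>150)&(hsv[...,0]>20)&(hsv[...,2]>150);print("idx",m.sum(),uu[m].mean(),vv[m].mean(),np.median(P[m][:,2]))
ix=w(c,uu[m].mean(),vv[m].mean(),.048)
th=np.radians(5.7);ex=np.array([np.cos(th),np.sin(th)]);ey=np.array([-np.sin(th),np.cos(th)])
print("cap",cap,"knob",kn,"idx",ix)
end=w(c,*px(192,201),.053);f=lambda p:np.array([(p-cap)[:2]@ex,(p-cap)[:2]@ey])*1000
print("end rel pivot",f(end))
for nme,p in(("knob",kn),("idx",ix)):
    g=f(p);print(nme,g,np.hypot(*g),"q",np.arctan2(-g[0],g[1])-(np.pi/2-.85))
for l in("lever_knob","index_tip"):
  for mm in models.landmark_of("top",l)[:2]:
    v,u=np.array(mm["centre"])*[384,512];p=w(c,u,v,.092 if l=="lever_knob" else .044);g=f(p);print(l,mm["confidence"],g,np.hypot(*g),np.arctan2(-g[0],g[1])-.7208)
E
```

```text
cap z nan 0 nan nan
knob 62 382.30645161290323 230.98387096774192 0.09090954390111095 [0.0684 0.0909 0.0947]
idx 23 416.7826086956522 240.04347826086956 0.0480668471852872
cap [nan nan nan] knob [ 0.4547 -0.1955  0.088 ] idx [ 0.4284 -0.3003  0.048 ]
end rel pivot [nan nan]
knob [nan nan] nan q nan
idx [nan nan] nan q nan
lever_knob 0.69 [nan nan] nan nan
index_tip 0.43 [nan nan] nan nan
  return _methods._mean(a, axis=axis, dtype=dtype,
  ret = ret.dtype.type(ret / rcount)
<stdin>:7: RuntimeWarning: Mean of empty slice.
<stdin>:9: RuntimeWarning: Mean of empty slice.
```

```bash
cat > lv.py <<'E'
from h import *
vv,uu=np.mgrid[0:384,0:512]
px=lambda x,y:(310+(x+.5)/6-.5,170+(y+.5)/6-.5)
th=np.radians(5.7);ex=np.array([np.cos(th),np.sin(th)]);ey=np.array([-np.sin(th),np.cos(th)])
def go(kp=(440,368)):
    c=cam("top");im=c["image"];P=allw(c);hsv=cv2.cvtColor(im,cv2.COLOR_BGR2HSV)
    u0,v0=px(512,242);m=((uu-u0)**2+(vv-v0)**2<36);print(np.sort(im[m].min(-1))[-30:])
    m2=m&(im.min(-1)>165);zc=np.median(P[m2][:,2]);print("cap",m2.sum(),uu[m2].mean(),vv[m2].mean(),zc)
    cap=w(c,uu[m2].mean(),vv[m2].mean(),zc)
    u0,v0=px(*kp);m=((uu-u0)**2+(vv-v0)**2<40)&(im.max(-1)<60)&(P[...,2]>.08)
    kn=w(c,uu[m].mean(),vv[m].mean(),.092)
    u0,v0=px(648,426);m=((uu-u0)**2+(vv-v0)**2<40)&(hsv[...,1]>140)&(hsv[...,0]>20)&(hsv[...,2]>150)
    ix=w(c,uu[m].mean(),vv[m].mean(),.048)
    f=lambda p:np.array([(p-cap)[:2]@ex,(p-cap)[:2]@ey])*1000
    print("cap",cap,"knob",kn,"idx",ix)
    for nme,p in(("knob",kn),("idx",ix)):
        g=f(p);print(nme,g,np.hypot(*g),"q",np.arctan2(-g[0],g[1])-.7208)
    for l in("lever_knob","index_tip"):
      for mm in models.landmark_of("top",l)[:2]:
        v,u=np.array(mm["centre"])*[384,512];p=w(c,u,v,.092 if l=="lever_knob" else .044);g=f(p);print(l,mm["confidence"],g,np.hypot(*g),np.arctan2(-g[0],g[1])-.7208)
    return c,f
E
python3 - <<'E'
from lv import *
c,f=go()
end=w(c,*px(192,201),.053);print("tube end rel pivot",f(end))
E
```

```text
[184 184 184 184 184 185 185 186 186 186 186 186 187 187 187 187 187 187
 188 188 188 189 189 189 190 190 190 191 191 191]
cap 46 394.7391304347826 210.3913043478261 0.055069170377706644
cap [ 0.5124 -0.2419  0.0551] knob [ 0.4544 -0.1966  0.092 ] idx [ 0.4283 -0.3005  0.048 ]
knob [-53.198   50.8661] 73.6029503651711 q 0.08700267739267542
idx [-89.47   -49.9391] 102.4636449289554 q 1.3590867557692996
lever_knob 0.67 [-55.5246  48.4349] 73.68126745901837 0.13268961563577697
index_tip 0.39 [-78.4283 -42.7177] 89.30729698305315 1.348739454778313
tube end rel pivot [ 39.0825 144.2139]
```

The tube end reads 144.2 mm along and 39 mm across from the pivot, against a model of 144 and 40, so it is home. The lever is at q≈0.1 and the index at q≈1.355. Next I'll go over the knob with the jaws tangential to the lever.

```bash
python3 - <<'E'
from h import *
t,R,o=tool();print(t,o["qpos"],np.degrees(np.arctan2(R[1,2],R[0,2])))
a=np.radians(-60);rel((.50,-.06,.19),(np.cos(a),np.sin(a),0))
E
```

```text
[0.5202 0.0764 0.1756] [ 24.1283   8.6117 -38.1477 104.2859   5.6579  69.1906  -9.8528] 5.88339718372425
shift mm [ -14.3 -133.6  -34.1] turn [ 1.1499 -0.0027  0.0018] deg 65.9 s 1
shift mm [ -14.3 -133.6  -34.1] turn [-1.9917 -0.0021 -0.003 ] deg 114.1 s -1
```

```bash
python3 -m pendant '[[60,[-5,-10,-3],[0.12,0,0]],[60,[-10,-25,-7],[0.24,0,0]],[60,[-14,-40,-10],[0.36,0,0]],[60,[-14,-55,-14],[0.48,0,0]],[60,[-14,-70,-18],[0.6,0,0]],[60,[-14,-85,-22],[0.72,0,0]],[60,[-14,-100,-26],[0.84,0,0]],[60,[-14,-115,-30],[0.95,0,0]],[60,[-14,-125,-33],[1.06,0,0]],[60,[-14,-134,-34],[1.15,0,0]]]'
python3 - <<'E'
from h import *
t,R,o=tool();print(t,o["qpos"],np.degrees(np.arctan2(R[1,2],R[0,2])))
a=np.radians(-128);rel((.453,-.199,.16),(np.cos(a),np.sin(a),0))
E
```

```text
time_s: 17.1
tool_pos: [0.4998, -0.0614, 0.1898]
tool_rot: [-105.5, 89.8, -165.9]
force: [-0.1, -0.2, 0.3]
grip_width: 0.0566
[ 0.4998 -0.0614  0.1898] [ 30.8731   3.9075 -27.8443 106.4274   1.9965  70.3077 -57.9513] -60.35640355555764
shift mm [  30.  -108.6   96.5] turn [1.1806 0.0011 0.0033] deg 67.6 s 1
shift mm [  30.  -108.6   96.5] turn [-1.961  -0.0037  0.0012] deg 112.4 s -1
```

```bash
python3 -m pendant '[[60,[0,-10,8],[0.12,0,0]],[60,[0,-22,18],[0.24,0,0]],[60,[0,-34,28],[0.36,0,0]],[60,[5,-46,38],[0.48,0,0]],[60,[10,-58,48],[0.6,0,0]],[60,[15,-70,60],[0.72,0,0]],[60,[20,-82,72],[0.84,0,0]],[60,[25,-94,84],[0.95,0,0]],[60,[30,-104,92],[1.07,0,0]],[60,[30,-108.6,96.5],[1.18,0.001,0.003]]]'
python3 -m pendant '[[60,[0,0,0],[0,0,0]],[60,[0,0,0],[0,0,0]]]'
python3 - <<'E'
from h import *
t,R,o=tool();print(t,o["qpos"],np.degrees(np.arctan2(R[1,2],R[0,2])))
a=np.radians(-128);rel((.453,-.199,.082),(np.cos(a),np.sin(a),0))
c=cam("scene");cv2.imwrite('pics/k.png',cv2.resize(c['image'][85:195,290:400],None,fx=5.4,fy=5.4,interpolation=cv2.INTER_CUBIC))
E
```

```text
time_s: 17.93
tool_pos: [0.4529, -0.1998, 0.1589]
tool_rot: [-66.5, 89.9, 165.4]
force: [-0.9, -0.4, 0.6]
grip_width: 0.0599
time_s: 18.1
tool_pos: [0.4543, -0.1981, 0.16]
tool_rot: [-141.4, 90.0, 91.1]
force: [-0.5, 0.4, -0.3]
grip_width: 0.0601
[ 0.4543 -0.1981  0.16  ] [  38.1531    3.7417  -18.2122  109.9289    1.2381   66.534  -107.9757] -127.4595261466598
shift mm [78.  -0.5  1.6] turn [ 0.0094 -0.0005  0.0004] deg 0.5 s 1
shift mm [78.  -0.5  1.6] turn [-3.1322 -0.0006 -0.0008] deg 179.5 s -1
```

View pics/k.png

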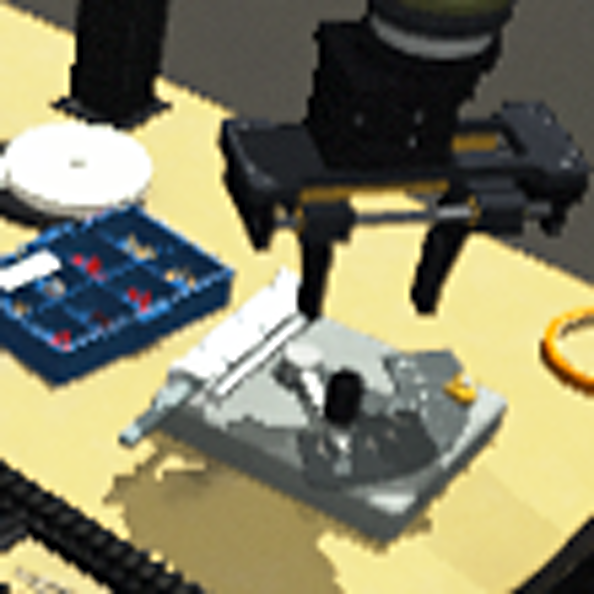

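```bash
python3 -m pendant '[[48,[20,0,1],[0,0,0]],[48,[40,0,1],[0,0,0]],[48,[60,0,1],[0,0,0]],[48,[72,0,1],[0,0,0]],[48,[77,0,1],[0,0,0]],[48,[77,0,1],[0,0,0]]]'
python3 -m pendant '[[15,[0,0,0],[0,0,0]],[15,[0,0,0],[0,0,0]],[15,[0,0,0],[0,0,0]],[15,[0,0,0],[0,0,0]],[15,[0,0,0],[0,0,0]]]' 10
python3 - <<'E'
from h import *
t,R,o=tool();print(t,o["force"],o["grip_width"],np.degrees(np.arctan2(R[1,2],R[0,2])))
c=cam("scene");cv2.imwrite('pics/l.png',cv2.resize(c['image'][105:195,300:390],None,fx=6,fy=6,interpolation=cv2.INTER_CUBIC))
E
```

```text
time_s: 18.65
tool_pos: [0.4533, -0.1977, 0.082]
tool_rot: [-93.5, 89.9, 139.0]
force: [-0.5, -0.5, -0.3]
grip_width: 0.0485
time_s: 19.07
tool_pos: [0.4541, -0.199, 0.0836]
tool_rot: [114.5, 89.9, -13.1]
force: [-0.3, 0.0, 0.4]
grip_width: 0.0223
[ 0.4541 -0.199   0.0836] [-0.3109  0.0482  0.419 ] 0.02227602992832941 -127.59120284181908
```

View pics/l.png

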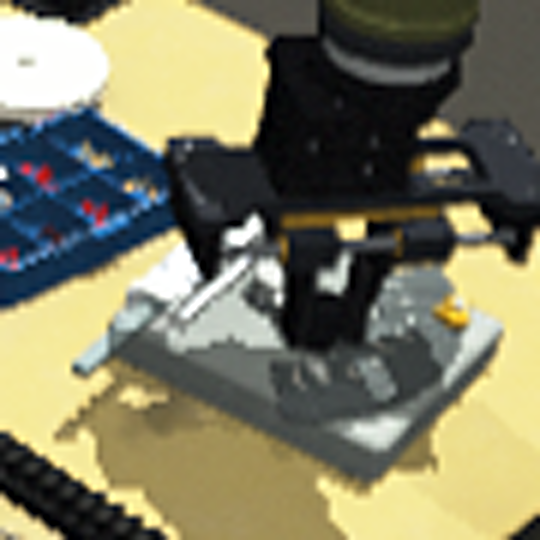

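The knob is gripped at 22 mm. I'll swing along the arc (r=72 mm), turning with the lever: 0.9 rad first.

```bash
python3 -m pendant '[[15,[0,0.5,7.2],[-0.1,0,0]],[15,[0,1.8,14.3],[-0.2,0,0]],[15,[0,3.7,21.2],[-0.3,0,0]],[15,[0,6.3,27.9],[-0.4,0,0]],[15,[0,9.6,34.3],[-0.5,0,0]],[15,[0,13.5,40.4],[-0.6,0,0]],[15,[0,18,46],[-0.7,0,0]],[15,[0,23,51.2],[-0.8,0,0]],[15,[0,28.5,55.8],[-0.9,0,0]],[15,[0,28.5,55.8],[-0.9,0,0]]]'
python3 - <<'E'
from h import *
t,R,o=tool();print(t,o["force"],o["grip_width"],np.degrees(np.arctan2(R[1,2],R[0,2])),o["qpos"])
p=np.array([.5124,-.2419]);d=t[:2]-p;print(np.hypot(*d),np.arctan2(d[1],d[0])%6.283-1.5708-.0995-.7208)
E
```

```text
time_s: 19.95
tool_pos: [0.4421, -0.2622, 0.0835]
tool_rot: [-1.6, 90.0, -77.6]
force: [-1.5, -1.3, 4.1]
grip_width: 0.0217
[ 0.4421 -0.2622  0.0835] [-1.5466 -1.3153  4.1379] 0.021652848670728846 -75.988983088575 [ 45.7711  10.9023 -19.6412 111.9374   4.3474  57.8278 -51.8473]
0.07315826769067893 1.0309093559389075
```

```bash
python3 -m pendant '[[15,[0,0.3,3.6],[-0.05,0,0]],[15,[0,0.6,7.2],[-0.1,0,0]],[15,[0,1.3,10.7],[-0.15,0,0]],[15,[0,2,14.2],[-0.2,0,0]],[15,[0,3,17.7],[-0.25,0,0]],[15,[0,4,21.2],[-0.3,0,0]],[15,[0,4.6,22.9],[-0.325,0,0]],[15,[0,4.6,22.9],[-0.325,0,0]],[15,[0,4.6,22.9],[-0.325,0,0]]]'
python3 - <<'E'
from h import *
t,R,o=tool();print(t,o["force"],o["grip_width"],np.degrees(np.arctan2(R[1,2],R[0,2])),o["qpos"])
p=np.array([.5124,-.2419]);d=t[:2]-p;print(np.hypot(*d),np.arctan2(d[1],d[0])%6.283-1.5708-.0995-.7208)
for n in("top","scene"):
    c=cam(n);v=c["image"][180:260,350:440] if n=="top" else c['image'][105:195,300:390]
    cv2.imwrite(f'pics/n_{n}.png',cv2.resize(v,None,fx=6,fy=6,interpolation=cv2.INTER_CUBIC))
E
```

```text
time_s: 20.7
tool_pos: [0.4515, -0.2829, 0.0835]
tool_rot: [-63.1, 89.9, -120.7]
force: [-4.4, -3.8, 5.4]
grip_width: 0.0218
[ 0.4515 -0.2829  0.0835] [-4.3548 -3.7834  5.4165] 0.02184569307935356 -57.61023441642005 [ 48.0034  13.2059 -20.9019 109.358    5.6178  58.4065 -32.9526]
0.0734330806268378 1.3423107743474234
```

View pics/n_scene.png

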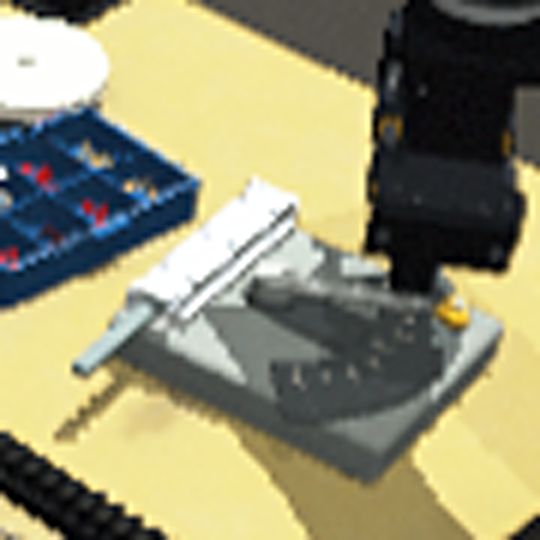

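```bash
python3 -m pendant '[[30,[0,0,0],[0,0,0]],[40,[0,0,0],[0,0,0]],[40,[0,0,0],[0,0,0]],[40,[0,0,0],[0,0,0]],[40,[-20,0,0],[0,0,0]],[40,[-50,0,0],[0,0,0]],[40,[-80,0,0],[0,0,0]],[40,[-110,0,0],[0,0,0]],[40,[-110,0,0],[0,0,0]]]'
python3 - <<'E'
from h import *
rel((.40,-.46,.22),(np.cos(np.radians(-60)),np.sin(np.radians(-60)),0))
E
```

```text
time_s: 21.55
tool_pos: [0.4557, -0.2828, 0.1992]
tool_rot: [26.7, 89.4, -30.7]
force: [1.5, -1.3, 0.5]
grip_width: 0.04
shift mm [ -20.3 -142.4  119.5] turn [ 0.0454  0.0091 -0.0049] deg 2.7 s 1
shift mm [ -20.3 -142.4  119.5] turn [-3.0961  0.0075  0.0141] deg 177.4 s -1
```

```bash
python3 -m pendant '[[40,[-5,-25,20],[0,0,0]],[40,[-10,-50,40],[0,0,0]],[40,[-15,-75,60],[0,0,0]],[40,[-20,-100,80],[0,0,0]],[40,[-20,-122,100],[0,0,0]],[40,[-20,-142,120],[0,0,0]],[40,[-20,-142,120],[0,0,0]]]'
python3 - <<'E'
from lv import *
c=cam("top");v=c["image"][170:260,310:440]
cv2.imwrite('pics/o.png',cv2.resize(v,None,fx=6,fy=6,interpolation=cv2.INTER_CUBIC))
s=cam("scene");cv2.imwrite('pics/os.png',cv2.resize(s['image'][115:185,300:390],None,fx=7,fy=7,interpolation=cv2.INTER_CUBIC))
E
```

```text
time_s: 22.13
tool_pos: [0.3933, -0.4655, 0.2117]
tool_rot: [-75.2, 89.8, -133.1]
force: [-1.2, -0.4, 0.1]
grip_width: 0.0399
```

View pics/o.png

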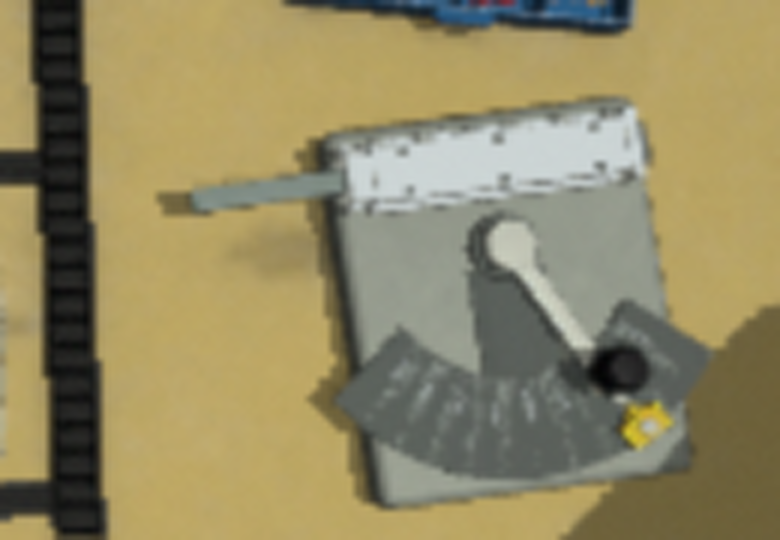

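View pics/os.png

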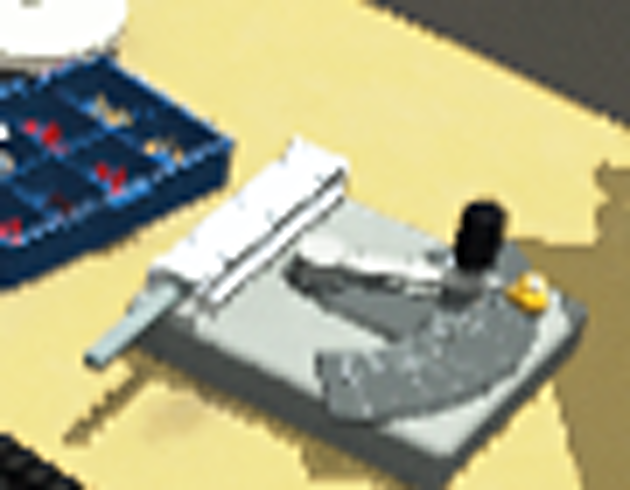

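```bash
python3 - <<'E'
from lv import *
c,f=go((620,368))
im=c["image"];P=allw(c)
# lever bar pixels: bright between cap and knob
m=(im.min(-1)>165)&(vv>214)&(vv<228)&(uu>393)&(uu<410)
T=[w(c,u,v,.052)for v,u in np.argwhere(m)];T=np.array(T)[:,:2];g=np.array([f(np.r_[p,0]) for p in T])
mu=g.mean(0);v=np.linalg.svd(g-mu)[2][0];v=v if v[0]<0 else -v
print("bar n",m.sum(),mu,"bar-dir q",np.arctan2(-v[0],v[1])-.7208,"pivot->mean q",np.arctan2(-mu[0],mu[1])-.7208)
print("tube end rel pivot",f(w(c,*px(192,201),.053)))
for n in("top","scene"):
    cc=cam(n)
    for l in("marker","tape_roll","relay","heat_sink","tweezers"):
        for mm in models.landmark_of(n,l)[:1]:
            v_,u_=np.array(mm["centre"])*[384,512];print(n,l,round(mm["confidence"],2),w(cc,u_,v_,.005)[:2])
E
```

```text
[178 179 179 179 179 180 180 180 180 180 181 181 181 181 181 181 181 182
 182 182 183 183 183 184 184 184 184 185 187 187]
cap 49 395.2448979591837 210.73469387755102 0.05467141358773775
cap [ 0.5114 -0.2434  0.0547] knob [ 0.4523 -0.2784  0.092 ] idx [ 0.4283 -0.3005  0.048 ]
knob [-62.3558 -29.0328] 68.78330108774387 q 1.285746426253723
idx [-88.3598 -48.5748] 100.83133908868244 q 1.3526386169603897
lever_knob 0.61 [-57.6692 -34.283 ] 67.08996892561706 1.3863448807625303
lever_knob 0.54 [-77.805 -23.353] 81.23409218846204 1.1415881657019527
index_tip 0.54 [-75.2026 -42.5774] 86.41915327642427 1.36516842193274
bar n 46 [-30.6686 -15.393 ] bar-dir q 1.3495700495892935 pivot->mean q 1.3151739521396975
tube end rel pivot [ 40.1928 145.5782]
top tape_roll 0.7 [0.5572 0.551 ]
top relay 0.55 [ 0.7121 -0.1006]
top heat_sink 0.62 [0.6309 0.0896]
top tweezers 0.47 [ 0.4699 -0.0011]
scene marker 0.47 [0.4759 0.4854]
scene tape_roll 0.79 [0.5446 0.5436]
scene heat_sink 0.57 [0.624  0.0917]
scene tweezers 0.66 [0.6334 0.0891]
```

```bash
python3 - <<'E'
from lv import *
c=cam("top");im=c["image"]
cv2.imwrite('pics/p.png',cv2.resize(im[200:250,385:435],None,fx=12,fy=12,interpolation=cv2.INTER_NEAREST))
s=cam("scene")["image"];cv2.imwrite('pics/ps.png',cv2.resize(s[135:175,335:385],None,fx=12,fy=12,interpolation=cv2.INTER_NEAREST))
E
```

```text
(no output)
```

View pics/p.png

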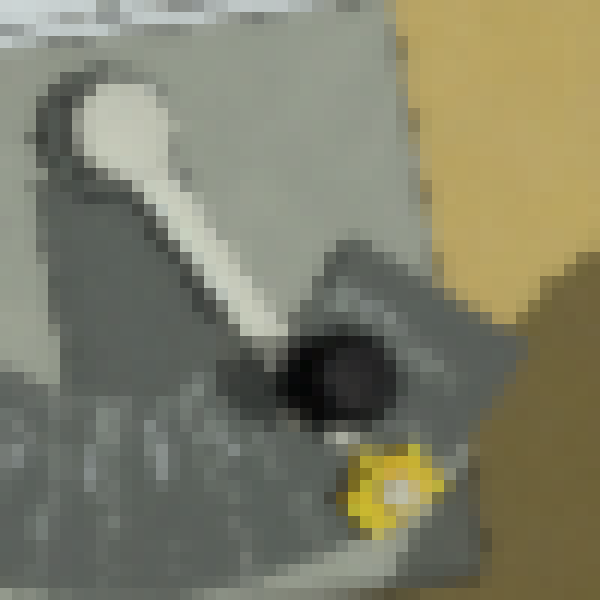

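View pics/ps.png

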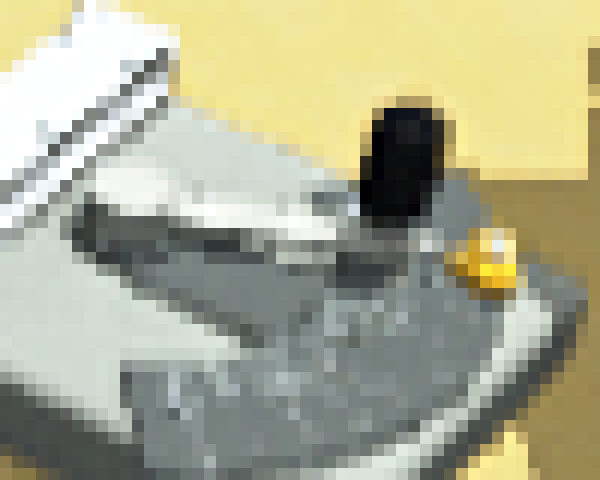

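The bar and nose line (nose at pixel (414,236)) runs into the index centre (418,241) about 0.02 rad short of it, against a limit of 0.08. The tube end still reads home, so I'm handing in.

```bash
python3 -c "
from h import *
print(telemetry.get_obs()['joint_velocities'].round(2)); print(env.sign_off())"
```

```text
[-0.15 -0.11 -0.05  0.11  0.08 -0.08  0.15]
the job is handed in; nothing more can be done
None
```

I loaded the tube into the sleeve against the end stop, swung the lever to the index, let go and handed the job in. The last checks read well inside the limits, but the hand-in gave no verdict.

- **Tube:** I gripped it near its outer end and pushed until it stopped against 11 N with no further travel. After release its outer end read 144–145.6 mm along and 39–40 mm across from the lever pivot, against 144 and 40 mm for fully home. It was parallel to the sleeve within about 0.1° just before it went in.
- **Lever:** I held it by the knob, swung it round and released it. The bar and nose line up with the index about 0.02 rad short, where the limit is 0.08.
- **Readings that disagreed:** Individual lever readings ranged from 1.29 to 1.39 rad, against 1.35 to 1.37 for the index. The 1.29 came from the knob mask, which is skewed by the knob's visible side. The detection networks were off by 10–20 mm in places, once mistaking the heat sink for the tweezers, so I relied on my own image fits.
- **Bystanders and index:** The index read the same to about 1 mm before and after. The heat sink, tape roll and marker were found where I expected; I did not measure their displacement. The relay was only found with low confidence, and I had no dependable start position to compare it with. The tweezers detections disagreed. The arm did not work near the relay and passed over the rack without contact.
- **Arm:** It ended clear of everything, at about 22 s of the 61 s allowed.

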